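Slide the loaded ware board over to the drying stand

ROBOT

A 6-joint arm with a two-finger parallel gripper is mounted at the origin on the work surface. World frame = base frame: x ahead of the robot, y to its left, z up, the work surface at z = 0. Lengths are in mm, angles in rad, forces in N, time in s.
With the tool pointing down it reaches from about 375 to 900 mm from the base axis. Payload 3.1 kg.
Tool frame: the origin (TCP) lies at the very end of the fingers, on their centre line; the grasp point (between the pads) lies 19 mm behind it; z points along the fingers, y is the line along which they close (so a half turn about z gives the same grasp; the last joint's range is limited). The gripper opens to 87 mm and grips with 3 to 60 N. Pads are 19 mm wide; open, the fingers measure 117 mm over their backs; the gripper's body (75 mm by 190 mm) begins 51 mm behind the grasp point.
Start: joints at [-1.472, 0.527, 1.433, -0, 1.181, -0.178], TCP at [171.424, -601.008, 222.548] pointing down, gripper open.
Joint ranges: [-3.08, 3.08], [-0.75, 2.2], [0.22, 2.44], [-1.43, 4.57], [0, 2.65], [-2.85, 2.85]. Speed limits (rad/s): [2.79, 2.79, 3.14, 3.14, 3.14, 3.14].

INTERFACE

Orientations are given as [roll, pitch, yaw] about the fixed x, y, z axes, in that order (R = Rz(yaw) Ry(pitch) Rx(roll)).
In Python, from cell import manip, capture, camera_info gives the robot as it stands. The module is installed in compiled form; this text tells all that it offers.
- The arm moves only by the shell command python3 -m pendant 'ROWS' [OPENING] [FORCE]. ROWS is JSON, a list of rows, each a list of 6 numbers: the shift along the tool's x, y, z as a fraction of full scale, then the turn, a rotation vector about the tool's x, y, z as a fraction of full scale. A call has 1 to 12 rows; each row is the pose to reach, as a shift and turn from the pose commanded when the call began, along the tool's axes at that moment, turning the shorter way round; what a row does not reach only later rows make up. Full scale, the value 1, is 0.12 m for a shift and pi rad for a turn. A row lasts 1/10 s, in which the tool goes at most 50 mm and 8.59 degrees, less where a joint would pass 70% of its speed; a pose out of reach is approached as far as the arm can. A call with a number of a shift or a turn outside -1 to 1 is refused whole. A call with a gripper value outside its range is refused whole. OPENING is the gripper command: -1 is shut, 1 is fully open, values between are in proportion, set as the call begins (- or left out, the last holds). The fingers move at their own pace and stop on an object; FORCE is the grip in N (left out, the last holds). Time passes only in rows, so rows that repeat a pose let the fingers close. It gives the time, the measured TCP pose, the force, the opening and the grip force at its end, in the units of the state.
- manip.get_obs(): the state, without advancing time (a new reading comes with each control period).
- capture(name): name is "scene" or "top"; returns the picture (480x640x3 uint8, blue, green, red); there is no depth.
- camera_info(name): a dict with "vfov" (degrees; the focal length in pixels is half the picture's height over the tangent of half this angle, whatever the lens; pixels are square), "cx", "cy" (the principal point, pixels), "rvec" (rotation vector, rad) and "tvec" (3), from world to camera coordinates, as OpenCV has them. Camera axes: x right, y down, z forward; pixel columns grow to the right and rows downward; lengths in mm; the calibration is good to about 2 mm. A picture is of the moment at which its call begins. camera_info takes no time and is no camera call.
- manip.close_job(): hands the job in; it is judged then, once.
The state is a dict: "time_s": time; "qpos": joint angles; "qvel": joint speeds; "tau": joint torques, N m; "eef_pos": TCP position; "tcp_rot": TCP orientation; "contact_force": force on the tool from outside, world axes, zero at the start; "torque": the same for the moment, N m; "finger_gap": finger opening in mm; "grip_force": force on a finger pad.
Only numpy, scipy, OpenCV 4.12 (cv2) and the standard library are available. Lean on these libraries where they do the work, as an engineer would, in place of code of your own. Each camera call takes 0.05 s, during which the arm holds its last target. There are 200 camera calls.

TASK

Push the ware board, with the mug and the jar standing on it, from the brown work stand across the gap until it lies wholly on the white drying stand. Slide it, do not lift it: keep the tail from rising while the nose crosses, so that the board does not sag into the gap, and let the mug and jar ride along upright. Leave the other things on the table where they are.

Things in the scene. Friction and masses are not known exactly. Their poses are not given: they have to be found in the camera images.
- ware_board: Loose plywood board carrying a mug and a jar: 160 mm across (its x), 240 mm long (its y), 16 mm thick, 0.26 kg, lying on the work stand, nose (+y end) towards the drying stand. Origin: centre of its underside; z up. The nose's last 22 mm are bevelled underneath, rising 8 mm. A full-width batten crosses it 60 to 75 mm behind the origin, 15 mm thick, 20 mm above the board's top.
- tail_ledge (a point): Middle of the ware board's bare flat ledge behind the batten, on its top face: 97 mm behind the origin, 16 mm above the underside. The ledge is 45 mm long, from the batten to the tail edge. A finger on or just above it keeps the tail from rising; once the tail has left the work stand, pressing on it would tip the board backwards.
- push_point (a point): Point on the ware board: middle of the batten's rear (tail-side, -y) face, 10 mm above the ledge, 75 mm behind the board's origin and 26 mm above its underside. A push towards the nose goes in here.
- work_stand: Fixed low wooden stand on which the board starts: flat top 220 mm (its x) by 270 mm (its y), 60 mm high, brown wood waxed slippery. Origin: centre of its foot, on the table; +y points to the drying stand.
- drying_stand: Fixed low stand with a white painted flat top, as slippery, slightly longer: 220 mm (its x) by 300 mm (its y), 60 mm high, the same height as the work stand. Origin: centre of its foot, on the table; -y side faces the work stand across an open gap of about 120 to 140 mm. It may be turned a few degrees and shifted sideways a little relative to the work stand.
- mug: White unglazed mug standing on the front half of the board, radius 32 mm, 68 mm high, handle towards the tail, about 0.22 kg. Origin: centre of its foot.
- glaze_jar: Closed glass jar standing beside the mug on the front half of the board, radius 30 mm, 70 mm high, about 0.34 kg. Origin: centre of its foot. With mug and jar the board balances roughly 48 mm in front of its origin, so its nose drops before it has crossed the gap unless the tail is held down.
- tall_jar: Bystander: closed jar, radius 30 mm, 85 mm high, on the table beyond the stands. Origin: centre of its foot.
- squat_jar: Bystander: closed squat jar, radius 36 mm, 60 mm high, on the table beyond the stands. Origin: centre of its foot.
- bowl: Bystander: white bowl, radius 55 mm, 50 mm high, on the table beyond the drying stand. Origin: centre of its foot.
- brush: Bystander: broad flat brush 120 mm long lying on the table in the gap between the stands, along its own x. Origin: its underside.
- cup: Bystander: white cup without handle, radius 35 mm, 70 mm high, on the table beyond the stands. Origin: centre of its foot.
- test_tile: Bystander: flat clay tile 70 by 70 by 8 mm on the table in the gap between the stands. Origin: centre of its underside.
- nose_left (a point): Corner of the ware board at the height of its underside: nose edge, own -x side (80 mm to the side, 120 mm ahead of the origin; bevelled away below).
- nose_right (a point): Corner of the ware board at the height of its underside: nose edge, own +x side (80 mm, 120 mm ahead; bevelled away below).
- tail_left (a point): Corner of the ware board at the height of its underside: tail edge, own -x side (80 mm, 120 mm behind).
- tail_right (a point): Corner of the ware board at the height of its underside: tail edge, own +x side (80 mm, 120 mm behind).
There are look-alikes about, which are no part of the job. Leave any black or turquoise look-alike of the glaze_jar alone. What is shaped like the mug but black or yellow is not meant.

How it is judged:
By the outcome, as a careful person would: the job done as asked, in the order asked, and still so for the second after the job is handed in, with the robot touching nothing.
It also fails if it takes over 45 s, if anything falls off the work surface, if the arm or the gripper's body presses on something with over 40 N, if the wrist force passes 120 N, or if a joint passes its speed limit or range.

## Working session

There is one attempt and no reset: what is moved stays moved. The work goes in short steps, Python scripts to look and compute and a shell command to move; the robot and the scene stay as the last step left them, time stands still between calls to the robot, and variables do not carry over. Pictures are saved under pics/ and viewed, at most 10 in all, crops included, and the job is handed in when it is done.

```bash
mkdir -p pics; python3 - <<'E'
from cell import manip,capture,camera_info
import cv2
for n in("scene","top"):
    cv2.imwrite(f"pics/{n}0.png",capture(n)); print(n,camera_info(n))
o=manip.get_obs();print(o)
E
```

```text
scene {'vfov': 49.95082769726798, 'cx': 320.51970913639394, 'cy': 240.52601360932326, 'rvec': array([ 1.31891367,  2.21192919, -0.92446182]), 'tvec': array([ 380.03458973, -162.94492325, 1585.05920612])}
top {'vfov': 42.56421412890978, 'cx': 311.91008696978605, 'cy': 247.00029393120636, 'rvec': array([ 2.15686279, -2.11408882,  0.17990815]), 'tvec': array([-174.00195098,  484.85042936, 1629.37836377])}
{'time_s': 0.1, 'qpos': array([-1.47148115e+00,  5.28398098e-01,  1.43375309e+00, -2.52839502e-05,
        1.18136796e+00, -1.78514383e-01]), 'qvel': array([ 0.00022444, -0.0023385 , -0.00292137,  0.00092076,  0.00098114,
       -0.00020327]), 'tau': array([-1.32428591e-03, -4.40985668e+01, -1.77151036e+01,  6.34964090e-02,
        5.33980737e-02, -3.98660382e-05]), 'eef_pos': array([ 171.36632974, -600.38158689,  221.66087748]), 'tcp_rot': array([-3.13969262e+00, -3.19082424e-04,  2.77838883e-01]), 'contact_force': array([-0.1700449 , -1.04999347, -0.19553635]), 'torque': array([ 0.0828164 , -0.0081718 , -0.03350822]), 'grip_force': 0.0, 'finger_gap': 87.11886765517328}
```

View pics/top0.png

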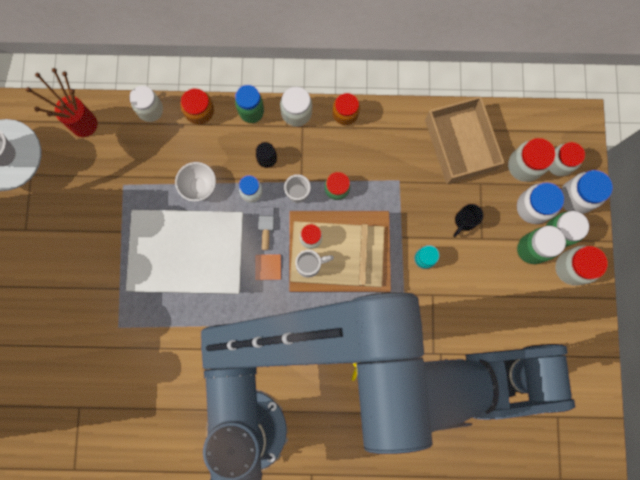

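View pics/scene0.png

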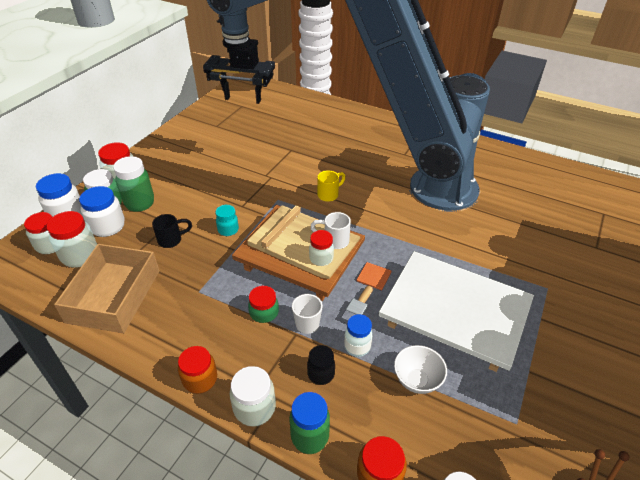

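The work stand (about 290–390, 212–292) and board lie right of the drying stand (128–242, 211–293) in the top view. I need a closer crop.

```bash
python3 - <<'E'
import cv2
a=cv2.imread("pics/top0.png")[200:305,270:405]
b=cv2.imread("pics/top0.png")[200:305,115:250]
cv2.imwrite("pics/c1.png",cv2.resize(a,None,fx=5.9,fy=5.7 if 0 else 5.9/1.035*1.0 if 0 else 5.6,interpolation=cv2.INTER_CUBIC)[:600,:800])
cv2.imwrite("pics/c2.png",cv2.resize(b,None,fx=5,fy=5,interpolation=cv2.INTER_CUBIC))
c=cv2.resize(a,None,fx=5.5,fy=5.5,interpolation=cv2.INTER_CUBIC);cv2.imwrite("pics/c1.png",c)
E
```

```text
(no output)
```

View pics/c1.png

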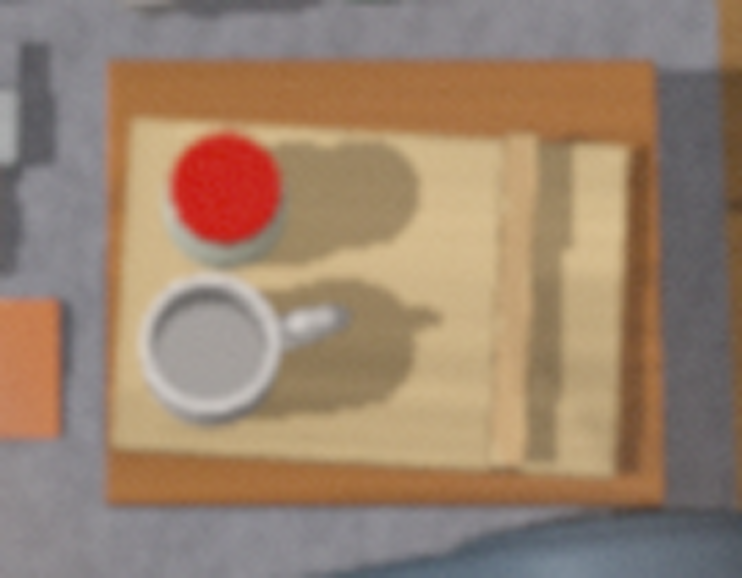

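View pics/c2.png

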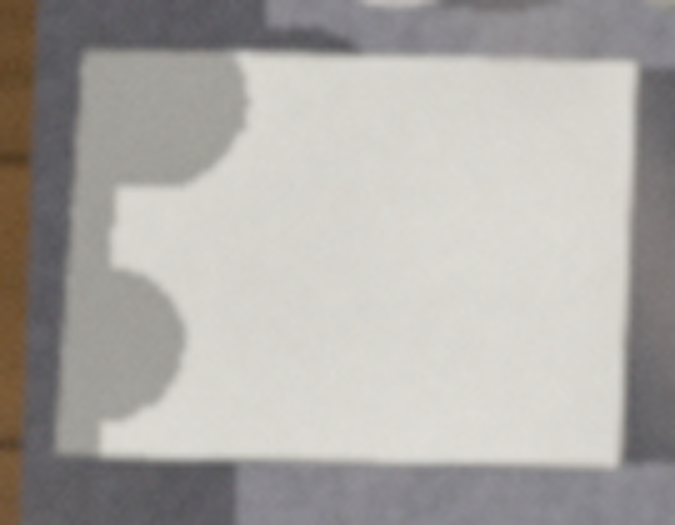

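```bash
cat >h.py <<'E'
import numpy as np,cv2
from cell import camera_info
def back(pts,z,n="top"):
    c=camera_info(n);R=cv2.Rodrigues(c["rvec"])[0];t=c["tvec"];f=240/np.tan(np.radians(c["vfov"]/2))
    o=-R.T@t;r=[]
    for u,v in pts:
        d=R.T@np.array([(u-c["cx"])/f,(v-c["cy"])/f,1]);r.append((o+d*(z-o[2])/d[2])[:2])
    return np.array(r)
def crop(p,s,off): return (np.array(p)+.5)/s-.5+np.array(off)
def pose(w):  # nose hi-x, nose lo-x, tail hi-x, tail lo-x
    c=w.mean(0);d=(w[0]+w[1]-w[2]-w[3])/2
    return c.round(1),np.linalg.norm(d).round(1),np.linalg.norm(w[0]+w[2]-w[1]-w[3]).round(1)/2,np.degrees(np.arctan2(-d[0],d[1])).round(2)
E
python3 - <<'E'
from h import *
for nm,p,s,o,z in(("board",[(131,118),(111,446),(632,146),(616,474)],5.5,(270,200),76),("work",[(107,60),(106,502),(655,62),(663,503)],5.5,(270,200),60),("dry",[(83,49),(55,455),(639,61),(622,466)],5,(115,200),60)):
    w=back(crop(p,s,o),z);print(nm,w.round(1).tolist(),pose(w))
from h import crop
print("jar",back(crop([(226,188)],5.5,(270,200)),146),"mug",back(crop([(211,347)],5.5,(270,200)),144))
E
```

```text
board [[551.6, -113.5], [391.4, -107.9], [542.7, -356.8], [382.8, -349.2]] (array([ 467.1, -231.8]), np.float64(242.5), np.float64(160.15), np.float64(-2.06))
work [[583.8, -100.4], [366.1, -105.6], [588.4, -370.0], [371.0, -373.7]] (array([ 477.3, -237.4]), np.float64(268.9), np.float64(217.65), np.float64(1.01))
dry [[578.1, 326.2], [358.1, 326.0], [577.7, 25.5], [358.3, 26.1]] (array([468., 176.]), np.float64(300.3), np.float64(219.7), np.float64(-0.03))
jar [[ 504.65584607 -160.42751355]] mug [[ 430.49066929 -155.01835233]]
```

```bash
for i in 1 2; do :; done
python3 -m pendant '[[0.994,-0.501,0,0,0,0],[0.994,-0.501,0,0,0,0],[0.994,-0.501,0,0,0,0]]' 1
python3 -m pendant '[[0.994,-0.501,0,0,0,0],[0.994,-0.501,0,0,0,0],[0.994,-0.501,0,0,0,0]]'
python3 -m pendant '[[0.994,-0.501,0,0,0,-0.4],[0.994,-0.501,0,0,0,-0.4],[0.994,-0.501,0,0,0,-0.4],[0.994,-0.501,0,0,0,-0.4],[0.994,-0.501,0,0,0,-0.4],[0.994,-0.501,0,0,0,-0.4],[0.994,-0.501,0,0,0,-0.4],[0.994,-0.501,0,0,0,-0.4],[0.994,-0.501,0,0,0,-0.4],[0.994,-0.501,0,0,0,-0.4],[0.994,-0.501,0,0,0,-0.4]]'
```

```text
time_s: 0.4
eef_pos: [271.0, -507.6, 221.8]
tcp_rot: [-3.139, -0.001, 0.278]
contact_force: [0.0, -0.4, -0.2]
finger_gap: 86.7
grip_force: 0.0
time_s: 0.7
eef_pos: [369.4, -417.0, 222.2]
tcp_rot: [-3.14, -0.0, 0.279]
contact_force: [-0.4, -0.5, 0.8]
finger_gap: 87.1
grip_force: 0.0
time_s: 1.8
eef_pos: [465.9, -329.2, 222.3]
tcp_rot: [-3.141, -0.001, 1.533]
contact_force: [-1.2, -0.2, -0.6]
finger_gap: 87.0
grip_force: 0.0
```

```bash

python3 -m pendant '[[0,0,0.3,0,0,0],[0,0,0.6,0,0,0],[0,0,0.85,0,0,0],[0,0,0.98,0,0,0],[0,0,0.98,0,0,0]]'
python3 - <<'E'
from cell import capture
import cv2
a=capture("top")[180:315,260:410];b=capture("scene")[160:300,200:380]
cv2.imwrite("pics/p1.png",cv2.hconcat([cv2.resize(a,(400,360),interpolation=2),cv2.resize(b,(400,360),interpolation=2)]))
E
```

```text
time_s: 2.3
eef_pos: [464.6, -328.0, 102.4]
tcp_rot: [-3.137, -0.004, 1.533]
contact_force: [-0.1, 0.8, 0.8]
finger_gap: 86.9
grip_force: 0.0
```

View pics/p1.png

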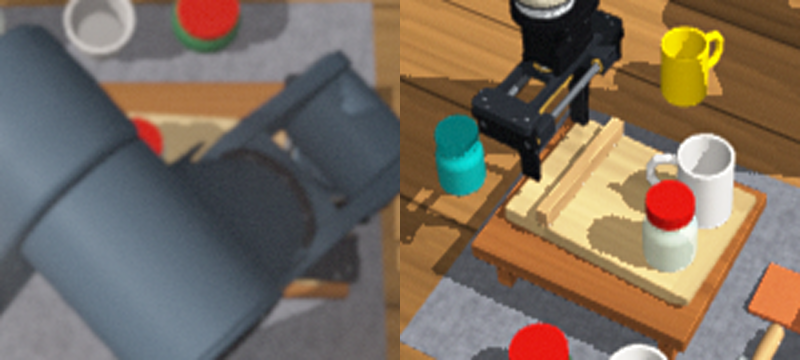

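Fingers hang over the ledge, behind the batten, clear of the mug and jar. I'll descend and feel for the ledge.

```bash

python3 -m pendant '[[0,0,0.08,0,0,0],[0,0,0.15,0,0,0],[0,0,0.18,0,0,0],[0,0,0.19,0,0,0],[0,0,0.19,0,0,0]]'
python3 -m pendant '[[0,0,0.008,0,0,0],[0,0,0.016,0,0,0],[0,0,0.016,0,0,0]]'
```

```text
time_s: 2.9
eef_pos: [466.0, -329.4, 82.0]
tcp_rot: [-3.141, -0.0, 1.534]
contact_force: [0.1, 0.6, 0.1]
finger_gap: 87.5
grip_force: 0.0
time_s: 3.2
eef_pos: [466.1, -329.4, 80.3]
tcp_rot: [3.142, 0.0, 1.534]
contact_force: [-0.4, 0.1, -0.3]
finger_gap: 86.8
grip_force: 0.0
```

```bash

python3 -m pendant '[[0,0,0.01,0,0,0],[0,0,0.02,0,0,0],[0,0,0.02,0,0,0]]'
python3 -m pendant '[[0,0,0.005,0,0,0],[0,0,0.01,0,0,0],[0,0,0.01,0,0,0]]'
```

```text
time_s: 3.5
eef_pos: [466.0, -329.4, 77.7]
tcp_rot: [-3.141, -0.0, 1.534]
contact_force: [-0.3, 0.1, 0.3]
finger_gap: 87.1
grip_force: 0.0
time_s: 3.8
eef_pos: [466.0, -329.4, 76.5]
tcp_rot: [-3.141, -0.0, 1.534]
contact_force: [-0.1, 0.1, 0.1]
finger_gap: 86.7
grip_force: 0.0
```

```bash

python3 -m pendant '[[0,0,0.004,0,0,0],[0,0,0.006,0,0,0],[0,0,0.006,0,0,0]]'
```

```text
time_s: 4.1
eef_pos: [466.1, -329.5, 76.4]
tcp_rot: [3.141, 0.0, 1.534]
contact_force: [-1.3, 1.2, 4.4]
finger_gap: 86.9
grip_force: 2.5
```

```bash

python3 -m pendant '[[0.03,-0.001,-0.003,0,0,0],[0.065,-0.002,-0.003,0,0,0],[0.09,-0.003,-0.003,0,0,0],[0.108,-0.004,-0.003,0,0,0],[0.125,-0.005,-0.003,0,0,0],[0.145,-0.006,-0.003,0,0,0],[0.17,-0.007,-0.003,0,0,0],[0.2,-0.008,-0.003,0,0,0],[0.23,-0.009,-0.003,0,0,0],[0.26,-0.01,-0.003,0,0,0],[0.28,-0.01,-0.003,0,0,0],[0.29,-0.01,-0.003,0,0,0]]'
python3 - <<'E'
from cell import capture
import cv2
a=capture("top")[200:305,225:405];b=capture("scene")[160:300,200:380]
cv2.imwrite("pics/p2.png",cv2.hconcat([cv2.resize(a,(400,360),interpolation=2),cv2.resize(b,(400,360),interpolation=2)]))
E
```

```text
time_s: 5.3
eef_pos: [466.3, -294.4, 76.5]
tcp_rot: [3.141, 0.0, 1.535]
contact_force: [-0.4, -3.6, 4.5]
finger_gap: 87.2
grip_force: 2.4
```

View pics/p2.png

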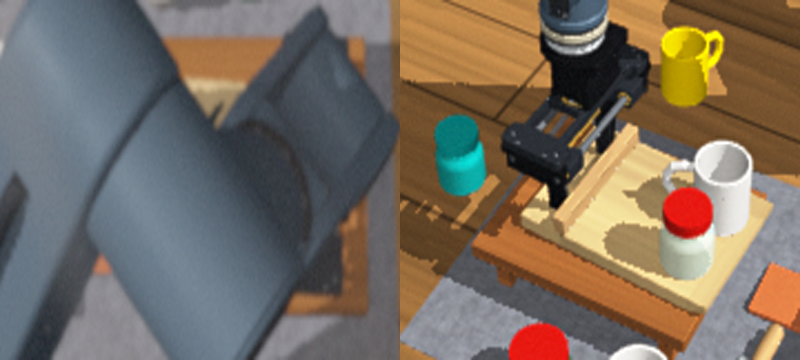

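The board is in contact with both fingers and sliding; pushing on at a slow pace.

```bash

python3 -m pendant '[[0.02,-0.001,0,0,0,-0.0005],[0.06,-0.002,0,0,0,-0.001],[0.11,-0.004,0,0,0,-0.0015],[0.16,-0.006,0,0,0,-0.002],[0.21,-0.008,0,0,0,-0.0025],[0.26,-0.01,0,0,0,-0.003],[0.31,-0.012,0,0,0,-0.0035],[0.36,-0.014,0,0,0,-0.004],[0.41,-0.015,0,0,0,-0.0045],[0.455,-0.017,0,0,0,-0.005],[0.485,-0.018,0,0,0,-0.0055],[0.5,-0.018,0,0,0,-0.006]]'
```

```text
time_s: 6.6
eef_pos: [466.2, -234.1, 76.4]
tcp_rot: [3.141, 0.0, 1.554]
contact_force: [0.5, -3.7, 5.2]
finger_gap: 87.2
grip_force: 3.0
```

```bash

python3 -m pendant '[[0.02,-0.001,0,0,0,-0.0005],[0.06,-0.001,0,0,0,-0.001],[0.105,-0.002,0,0,0,-0.0015],[0.15,-0.003,0,0,0,-0.002],[0.195,-0.004,0,0,0,-0.0025],[0.235,-0.004,0,0,0,-0.003],[0.265,-0.005,0,0,0,-0.003],[0.28,-0.005,0,0,0,-0.003]]'
python3 - <<'E'
from cell import capture
import cv2
a=capture("top")[180:315,180:360];b=capture("scene")[160:300,200:420]
cv2.imwrite("pics/p3.png",cv2.hconcat([cv2.resize(a,(360,270),interpolation=2),cv2.resize(b,(440,270),interpolation=2)]))
E
```

```text
time_s: 7.4
eef_pos: [466.1, -200.5, 76.4]
tcp_rot: [3.141, 0.0, 1.563]
contact_force: [-0.8, -5.0, 5.4]
finger_gap: 87.3
grip_force: 3.2
```

View pics/p3.png

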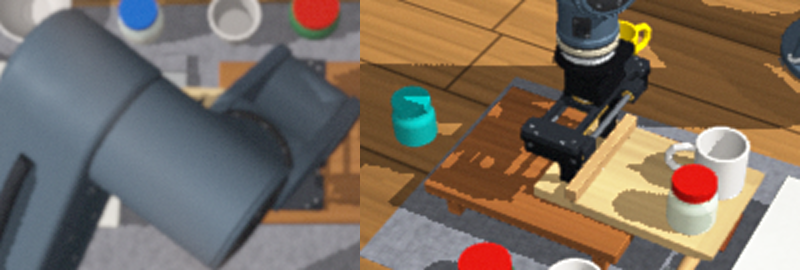

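Board level, nose over the gap and mug and jar upright. On to the drying stand's edge, fingers still holding the ledge.

```bash

python3 -m pendant '[[0.02,0,0,0,0,-0.0003],[0.055,-0.001,0,0,0,-0.0006],[0.095,-0.001,0,0,0,-0.001],[0.14,-0.001,0,0,0,-0.0013],[0.185,-0.002,0,0,0,-0.0016],[0.22,-0.002,0,0,0,-0.002],[0.245,-0.002,0,0,0,-0.002],[0.255,-0.002,0,0,0,-0.002]]'
python3 -m pendant '[[0.02,0,0,0,0,0],[0.05,0,0,0,0,0],[0.085,0,0,0,0,0],[0.12,0,0,0,0,0],[0.15,0,0,0,0,0],[0.17,0,0,0,0,0],[0.18,0,0,0,0,0]]'
python3 - <<'E'
from cell import capture
import cv2
b=capture("scene")[160:310,220:440]
cv2.imwrite("pics/p4.png",cv2.resize(b,(660,450),interpolation=2))
E
```

```text
time_s: 8.3
eef_pos: [466.4, -170.4, 76.8]
tcp_rot: [3.141, 0.001, 1.57]
contact_force: [-0.9, -5.1, 8.9]
finger_gap: 87.1
grip_force: 4.9
time_s: 9.0
eef_pos: [466.1, -148.4, 76.4]
tcp_rot: [3.141, 0.0, 1.569]
contact_force: [0.2, -3.5, 6.2]
finger_gap: 87.1
grip_force: 4.0
```

View pics/p4.png

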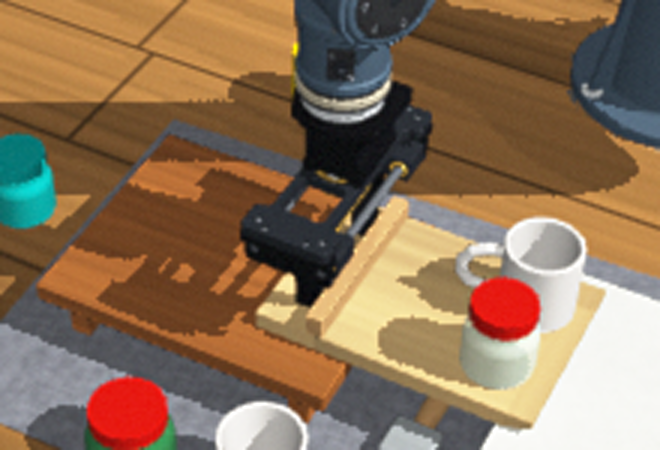

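Nose lies on the white stand. The hold is no longer needed; raise the fingers to the push point height and push on.

```bash

python3 -m pendant '[[-0.01,0,0,0,0,0],[-0.015,0,-0.03,0,0,0],[-0.015,0,-0.06,0,0,0],[-0.01,0,-0.065,0,0,0],[0.0,0,-0.065,0,0,0],[0.02,0,-0.065,0,0,0],[0.05,0,-0.065,0,0,0],[0.09,0,-0.065,0,0,0],[0.13,0,-0.065,0,0,0],[0.17,0,-0.065,0,0,0],[0.2,0,-0.065,0,0,0],[0.21,0,-0.065,0,0,0]]'
python3 -m pendant '[[0.02,0,0,0,0,0],[0.06,0,0,0,0,0],[0.11,0,0,0,0,0],[0.16,0,0,0,0,0],[0.21,0,0,0,0,0],[0.26,0,0,0,0,0],[0.31,0,0,0,0,0],[0.36,0,0,0,0,0],[0.41,0,0,0,0,0],[0.455,0,0,0,0,0],[0.485,0,0,0,0,0],[0.5,0,0,0,0,0]]'
python3 - <<'E'
from cell import capture
import cv2
b=capture("scene")[160:340,220:484]
cv2.imwrite("pics/p5.png",cv2.resize(b,(660,450),interpolation=2))
E
```

```text
time_s: 10.25
eef_pos: [466.1, -122.9, 84.0]
tcp_rot: [-3.141, -0.0, 1.57]
contact_force: [-0.0, -2.0, -1.2]
finger_gap: 87.4
grip_force: 1.0
time_s: 11.45
eef_pos: [466.3, -63.1, 84.1]
tcp_rot: [-3.141, -0.0, 1.569]
contact_force: [-0.2, -3.0, -0.6]
finger_gap: 87.2
grip_force: 1.2
```

View pics/p5.png

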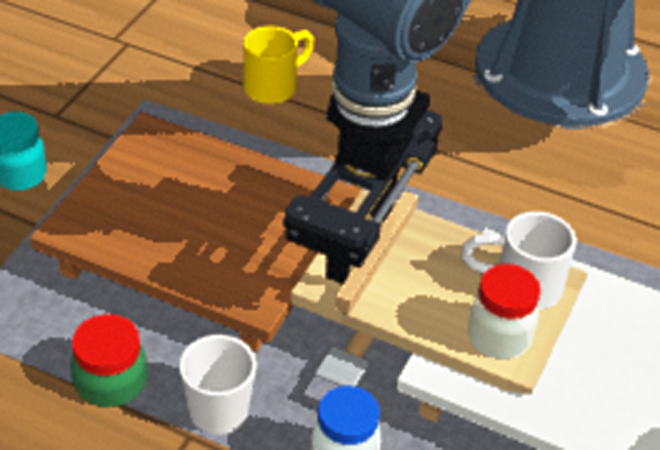

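```bash

python3 -m pendant '[[0.02,0,0,0,0,0],[0.06,0,0,0,0,0],[0.11,0,0,0,0,0],[0.16,0,0,0,0,0],[0.21,0,0,0,0,0],[0.26,0,0,0,0,0],[0.31,0,0,0,0,0],[0.36,0,0,0,0,0],[0.41,0,0,0,0,0],[0.455,0,0,0,0,0],[0.485,0,0,0,0,0],[0.5,0,0,0,0,0]]'
python3 -m pendant '[[0.02,0,0,0,0,0],[0.06,0,0,0,0,0],[0.11,0,0,0,0,0],[0.16,0,0,0,0,0],[0.21,0,0,0,0,0],[0.26,0,0,0,0,0],[0.31,0,0,0,0,0],[0.36,0,0,0,0,0],[0.41,0,0,0,0,0],[0.455,0,0,0,0,0],[0.485,0,0,0,0,0],[0.5,0,0,0,0,0]]'
python3 -m pendant '[[0.02,0,0,0,0,0],[0.06,0,0,0,0,0],[0.11,0,0,0,0,0],[0.155,0,0,0,0,0],[0.19,0,0,0,0,0],[0.215,0,0,0,0,0],[0.23,0,0,0,0,0],[0.23,0,0,0,0,0]]'
```

```text
time_s: 12.7
eef_pos: [466.4, -3.1, 84.1]
tcp_rot: [-3.142, 0.0, 1.569]
contact_force: [0.2, -2.9, 0.8]
finger_gap: 86.8
grip_force: 1.4
time_s: 13.9
eef_pos: [466.5, 56.8, 84.1]
tcp_rot: [-3.141, 0.0, 1.569]
contact_force: [0.3, -4.1, 1.9]
finger_gap: 87.3
grip_force: 1.5
time_s: 14.7
eef_pos: [466.5, 84.6, 84.0]
tcp_rot: [-3.141, -0.001, 1.569]
contact_force: [0.6, -0.9, 0.5]
finger_gap: 86.9
grip_force: 0.2
```

Pushed far enough; back off, lift clear and look.

```bash

python3 -m pendant '[[-0.04,0,0,0,0,0],[-0.08,0,0,0,0,0],[-0.08,0,-0.3,0,0,0],[-0.08,0,-0.6,0,0,0],[-0.08,0,-0.98,0,0,0],[-0.08,0,-0.98,0,0,0]]'
python3 -m pendant '[[-0.99,0,-0.4,0,0,0],[-0.99,0,-0.4,0,0,0],[-0.99,0,-0.4,0,0,0],[-0.99,0,-0.4,0,0,0]]'
python3 -m pendant '[[-0.99,0,0,0,0,0],[-0.99,0,0,0,0,0],[-0.99,0,0,0,0,0],[-0.99,0,0,0,0,0]]'
python3 - <<'E'
from cell import capture
import cv2
a=capture("top");b=capture("scene")
cv2.imwrite("pics/e_top.png",a)
a=cv2.resize(a[190:310,105:265],(400,300),interpolation=2);b=cv2.resize(b[160:460,200:600],(400,300))
cv2.imwrite("pics/p6.png",cv2.hconcat([a,b]))
E
```

```text
time_s: 15.3
eef_pos: [470.5, 73.9, 206.6]
tcp_rot: [3.13, 0.0, 1.568]
contact_force: [0.9, 0.1, 0.9]
finger_gap: 86.8
grip_force: 0.0
time_s: 15.7
eef_pos: [467.5, -47.8, 250.5]
tcp_rot: [3.138, 0.002, 1.564]
contact_force: [0.4, 0.1, -0.9]
finger_gap: 86.9
grip_force: 0.0
time_s: 16.1
eef_pos: [465.9, -164.9, 248.4]
tcp_rot: [-3.14, -0.001, 1.565]
contact_force: [0.8, 0.3, 0.1]
finger_gap: 87.0
grip_force: 0.0
```

View pics/p6.png

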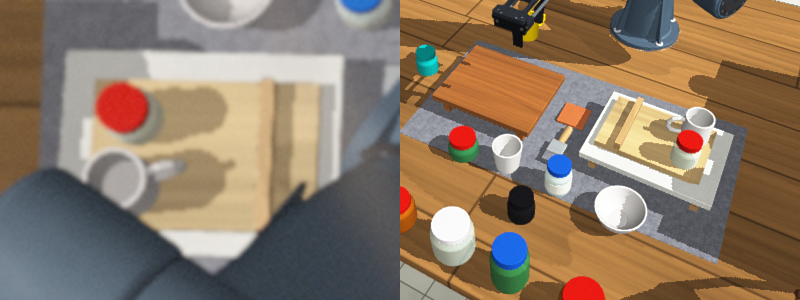

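The board lies wholly on the white stand with a margin all round (top crop: board about 93–320 wide, stand 65–343). The mug and jar are upright and the bystanders have not moved. Handing in.

```bash
python3 -c "
from cell import manip
print(manip.close_job())"
```

```text
the job is handed in; nothing more can be done
None
```

The ware board was slid across the gap and now lies wholly on the white drying stand, with the mug and jar upright and nothing else moved; the job is handed in, at about 16 s on the robot's clock.

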